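Tip the tea tins out of the counter bin

ROBOT

A 6-joint arm with a two-finger parallel gripper is mounted at the origin on a cart in front of the work surface, level with it; the furniture and walls round the work are solid. World frame = base frame: x ahead of the robot, y to its left, z up, the work surface at z = 0. Lengths are in mm, angles in rad, forces in N, time in s.
With the tool pointing down it reaches from about 350 to 975 mm from the base axis. Payload 7.1 kg.
Tool frame: the origin (TCP) lies midway between the tips of the shut fingers; the grasp point (between the pads) lies ctrl.grip_point_offset behind it (ctrl.grip_point_offset is the distance from the TCP to the grasp point, in mm); z points along the fingers, y is the line along which they close (so a half turn about z gives the same grasp; the last joint's range is limited). The gripper opens to 88 mm and grips with 3 to 60 N. Pads are 20 mm wide; open, the fingers measure 115 mm over their backs; the gripper's body (75 mm by 178 mm) begins 61 mm behind the grasp point.
Start: joints at [1.219, 0.423, 1.63, -0, 1.089, -0.019], TCP at [204.15, 590.701, 222.675] pointing down, gripper open.
Joint ranges: [-3, 3], [-0.9, 2.11], [0.09, 2.58], [-1.31, 4.45], [0.11, 2.69], [-2.54, 2.54]. Speed limits (rad/s): [2.39, 2.39, 3.01, 3.14, 3.14, 3.14].

INTERFACE

Orientations are given as a rotation vector (axis times angle).
In Python, from workcell import ctrl gives the robot as it stands.
- The arm moves only by the tool apply_moves, never from a script. Its argument "targets" is a list of rows, each an object of numbers: "tx", "ty", "tz": the shift along the world's x, y, z in m; "spin": the turn about the world's z in degrees. In form: [{"tx": .., "ty": .., "tz": .., "spin": ..}, ...]. A call has exactly 8 rows; each row is the pose to reach, as a shift and turn from the pose commanded when the call began; what a row does not reach only later rows make up. A row lasts 1/10 s, in which the tool goes at most 50 mm and 8.59 degrees, less where a joint would pass 70% of its speed; a pose out of reach is approached as far as the arm can. A call with a gripper value outside its range is refused whole. "gripper" is the closure, from -1 (fully open) to 1 (shut), set as the call begins (left out, the last holds). The fingers move at their own pace and stop on an object; the grip force is fixed at half the most. Time passes only in rows, so rows that repeat a pose let the fingers close, or fill a call up. It gives the time, the measured TCP pose, the force, the opening and the grip force at its end, in the units of the state.
- ctrl.get_obs(): the state, without advancing time (a new reading comes with each control period).
- ctrl.get_image(name): name is "scene" or "top"; returns the picture (480x640x3 uint8, red, green, blue); there is no depth.
- ctrl.get_calibration(name): a dict with "fov_y" (degrees; the focal length in pixels is half the picture's height over the tangent of half this angle, whatever the lens; pixels are square), "cx", "cy" (the principal point, pixels), "rvec" (rotation vector, rad) and "tvec" (3), from world to camera coordinates, as OpenCV has them. Camera axes: x right, y down, z forward; pixel columns grow to the right and rows downward; lengths in mm; the calibration is good to about 2 mm. A picture is of the moment at which its call begins. get_calibration takes no time and is no camera call.
- ctrl.close_job(): hands the job in; it is judged then, once.
Trained networks look in the newest picture that a camera, given by its name, has taken for a name from the list of things; names that differ only in an ending like _2 or _b are one class to them, and where a whole thing is asked for, a point or a joint stands for the part that bears it (a point fixed in the world has none). Each returns a list of dicts, best first, with "score" (0 to 1); they miss things now and then, are a little off and sometimes report something else, mostly with a low value. They report only what shows in the picture. A call takes as long as a camera call. They do not tell look-alikes from the thing itself.
- ctrl.outline_of(name, camera): "pixels" (480x640 bool, what is visible of it) and "box" ([left, top, right, bottom] in pixels, round what is visible of it).
- ctrl.pinpoint(name, camera): "uv" ([column, row] in pixels: a listed point, or the origin of a listed thing).
The state is a dict: "t": time; "qpos": joint angles; "qvel": joint speeds; "joint_torque": joint torques, N m; "ee_pos": TCP position; "orientation": TCP orientation; "ft_force": force on the tool from outside, world axes, zero at the start; "moment": the same for the moment, N m; "width": finger opening in mm; "grasp_force": force on a finger pad.
Only numpy, scipy, OpenCV 4.12 (cv2) and the standard library are available. Lean on these libraries where they do the work, as an engineer would, in place of code of your own. Each camera call takes 0.05 s, during which the arm holds its last target. There are 200 camera calls.

TASK

Refill the wooden tray: take the tilting steel bin by its bar handle and tip it all the way over past its catch so that both tea tins slide out into the tray, then ease the bin back gently, without letting it slam, until it is fully upright and home again. Do not handle the tins, and leave the mug, the sweet bowl and the teapot where they are.

Things in the scene. Friction and masses are not known exactly. Their poses are not given: they have to be found in the camera images.
- stand: Fixed dark wooden stand with two raked cheeks (210 mm over the cheeks along x) between which the bin hangs. Origin on the worktop straight under the hinge; z up; x along the hinge axis; y is the direction in which the bin tips, towards the tray. Its base board lies at y -155 to -35 mm. Position and yaw vary.
- pivot (a point): Point on the hinge axis midway between the cheeks, 150 mm above the stand's origin; fixed; its axes are the stand's. Beside it a sprung roller catch resists the bin between about 0.02 and 0.4 rad, and clicks it home at the end. Starting to tip the loaded bin takes about 1.2 N m (7 N at the handle), half of it weight; coming back, its weight carries it home.
- bin (a joint): Tipping angle of the bin, rad: 0 = upright, home on its stop; grows as it tips to the stand's +y; 1.75 = fully tipped, other stop. Let go below about 1.25 rad the empty bin (0.5 kg) falls back and slams; beyond 1.4 it stays tipped. Falling back faster than 1.8 rad/s before the catch (above 0.4 rad) counts as a slam. Fully tipped, the tins slide out within a second.
- bin_handle (a point): Middle of the bin's round bar handle, 14 mm thick, parallel to the hinge, 105 mm clear between its legs. At angle 0 it is 130 mm from the hinge to the stand's -y and 100 mm above it, 60 mm above the back rim; at full tip 120 mm to +y and 110 mm above. It turns on a 164 mm radius. Pinch it from above, fingers closing along the stand's y; the bar can turn in the grip.
- tray: Fixed open wooden tray, 200 x 180 mm, 48 mm high, 7 mm walls, on the worktop under the bin's front lip. Origin at the centre of its underside; x across (200 mm), y (180 mm) away from the bin.
- tin_1: Closed tea tin with a kraft paper band, 60 x 80 x 40 mm, about 0.14 kg, lying in the bin on its floor. Origin at the centre of its underside.
- tin_2: The second, identical tea tin, beside the first in the bin.
- mug: Navy mug, 81 mm high, standing well to the left. Bystander. Origin at the centre of its underside.
- sweet_bowl: White bowl of sweets, 110 mm wide, 55 mm high, to the right. Bystander. Origin at the centre of its underside.
- teapot: White teapot, 176 mm long, 92 mm high, further to the right. Bystander. Origin at the centre of its underside.
- bin_mouth (a point): Middle of the mouth of the open steel bin, level with its rim. Bin: 158 mm long along the hinge, 185 mm deep, 94 mm high, with a front sloping at 45 degrees out to the pouring lip; its rim is 190 mm and its inner floor 100 mm above the worktop when upright. Turns with the bin.
Things that resemble listed ones, but are neither listed nor needed, are in the scene too. Leave any turquoise look-alike of the tin_1 alone. What is shaped like the tin_2 but red is not meant.

How it is judged:
By the outcome, as a careful person would: the job done as asked, in the order asked, and still so for the second after the job is handed in, with the robot touching nothing.
It also fails if it takes over 45 s, if anything falls off the work surface, if the arm or the gripper's body presses on something with over 40 N, if the wrist force passes 120 N, or if a joint passes its speed limit or range.

## Working session

There is one attempt and no reset: what is moved stays moved. The work goes in short steps, Python scripts to look and compute and a tool call to move; the robot and the scene stay as the last step left them, time stands still between calls to the robot, and variables do not carry over. Pictures are saved under pics/ and viewed, at most 10 in all, crops included, and the job is handed in when it is done.

Besides the shell and the picture viewer there is one more tool, called after "Call:" by a JSON object that holds its "method" and its "body", one argument or row to a line. apply_moves: Moves the arm, as the interface text tells. Its arguments: {"type":"object","properties":{"targets":{"type":"array"},"gripper":{"type":"number"}},"required":["targets"]}

```bash
mkdir -p pics
cat > h.py <<'E'
import numpy as np, cv2
from workcell import ctrl
def cal(n):
    c=ctrl.get_calibration(n); f=240/np.tan(np.radians(c["fov_y"])/2)
    K=np.array([[f,0,c["cx"]],[0,f,c["cy"]],[0,0,1.]]); return K,cv2.Rodrigues(np.array(c["rvec"],float))[0],np.array(c["tvec"],float).ravel()
def ray(n,uv):
    K,R,t=cal(n); return -R.T@t, R.T@np.linalg.solve(K,[uv[0],uv[1],1.])
def at_z(n,uv,z):
    o,d=ray(n,uv); return o+d*(z-o[2])/d[2]
def proj(n,p):
    K,R,t=cal(n); q=K@(R@np.asarray(p,float)+t); return q[:2]/q[2]
def tri(a,b):
    (o1,d1),(o2,d2)=ray("scene",a),ray("top",b)
    s=np.linalg.lstsq(np.c_[d1,-d2],o2-o1,rcond=None)[0]; p,q=o1+s[0]*d1,o2+s[1]*d2
    return (p+q)/2,np.linalg.norm(p-q)
E
python3 - <<'E'
from h import *
np.set_printoptions(precision=1,suppress=True)
for n in("scene","top"):
    im=ctrl.get_image(n); cv2.imwrite(f"pics/{n}0.png",im[:,:,::-1])
    c=ctrl.get_calibration(n); print(n,c, "cam",ray(n,(320,240))[0])
P={}
for t in("pivot","bin_handle","bin_mouth","stand","tray","tin_1","mug","sweet_bowl","teapot"):
    for n in("scene","top"):
        r=ctrl.pinpoint(t,n); P[t,n]=r; print(t,n,[(np.round(x["uv"],1).tolist(),round(x["score"],2)) for x in r])
    if P[t,"scene"] and P[t,"top"]: print("   tri",*tri(P[t,"scene"][0]["uv"],P[t,"top"][0]["uv"]))
o=ctrl.get_obs(); print(o, ctrl.grip_point_offset)
E
```

```text
scene {'fov_y': 56.67558086907164, 'cx': 320.33576661584664, 'cy': 242.72719067216076, 'rvec': array([ 0.6, -2.7,  1.1]), 'tvec': array([ 470. ,  333.7, 1434.3])} cam [  72.5  916.3 1242.8]
top {'fov_y': 53.039528673645734, 'cx': 311.93433772284817, 'cy': 241.4317551575398, 'rvec': array([ 2.1, -2.2,  0.2]), 'tvec': array([ -68.4,  568.1, 1734.3])} cam [ 267.4 -102.2 1803.7]
pivot scene [([334.2, 267.3], 0.89)]
pivot top []
bin_handle scene [([357.2, 222.4], 0.8)]
bin_handle top [([332.1, 268.5], 0.97)]
   tri [ 444.5 -147.6  250.1] 7.634315290933919
bin_mouth scene [([345.1, 248.6], 0.83)]
bin_mouth top [([305.2, 266.2], 0.56)]
   tri [455.4 -60.4 201.7] 1.8487689235171987
stand scene [([336.4, 291.8], 0.67)]
stand top [([295.1, 266.6], 0.86)]
   tri [471.6 -19.1  17.5] 12.193163869508245
tray scene [([323.8, 309.6], 0.87)]
tray top [([276.8, 266.0], 0.79)]
   tri [483.1  52.6  -8.2] 3.254485172350608
tin_1 scene [([276.4, 279.0], 0.73), ([339.6, 258.4], 0.64), ([359.9, 265.9], 0.6), ([364.6, 246.7], 0.53)]
tin_1 top [([371.4, 269.5], 0.94), ([318.5, 280.5], 0.8), ([286.7, 214.4], 0.77), ([318.5, 261.6], 0.61)]
   tri [ 635.3 -227.3 -186.6] 364.2408106754016
mug scene [([263.4, 414.1], 0.92)]
mug top [([167.8, 270.1], 0.59)]
   tri [480.6 467.6  -6.3] 1.7665921207093411
sweet_bowl scene [([374.1, 218.0], 0.7)]
sweet_bowl top [([419.1, 263.5], 0.74)]
   tri [ 486.2 -484.7  -11.6] 11.88276716070864
teapot scene [([381.9, 192.8], 0.63)]
teapot top [([463.4, 254.0], 0.66)]
   tri [ 514.  -652.1   -1.9] 6.346078885718409
{'t': 1.0, 'qpos': array([ 1.2,  0.4,  1.6,  0. ,  1.1, -0. ]), 'qvel': array([-0.,  0., -0.,  0., -0., -0.]), 'joint_torque': array([  0. , -54.5, -27.4,   0.1,   0. ,  -0. ]), 'ee_pos': array([204.2, 590.7, 222.7]), 'orientation': array([-0.5, -3.1, -0. ]), 'ft_force': array([-0.6, -0.1, -0. ]), 'moment': array([ 0.1, -0. , -0. ]), 'grasp_force': 0.0, 'width': 88.06847380158389} 18.700000000000003
```

View pics/scene0.png

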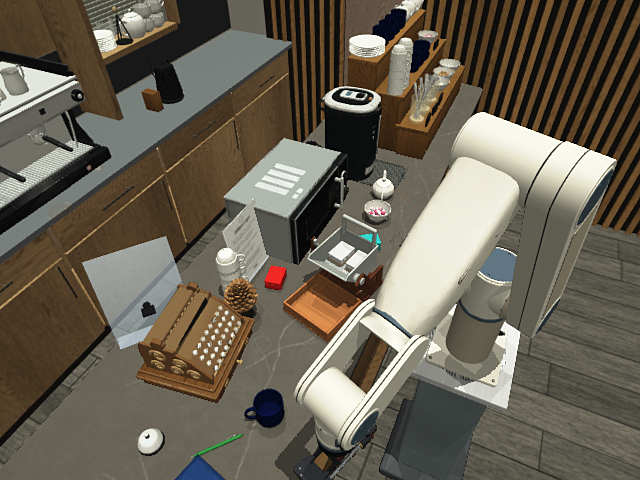

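Run:
```python
from h import *
im=cv2.imread("pics/top0.png")
cv2.imwrite("pics/topc.png",cv2.resize(im[190:340,240:440],None,fx=4,fy=4,interpolation=cv2.INTER_CUBIC))
```

```text
(no output)
```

View pics/topc.png

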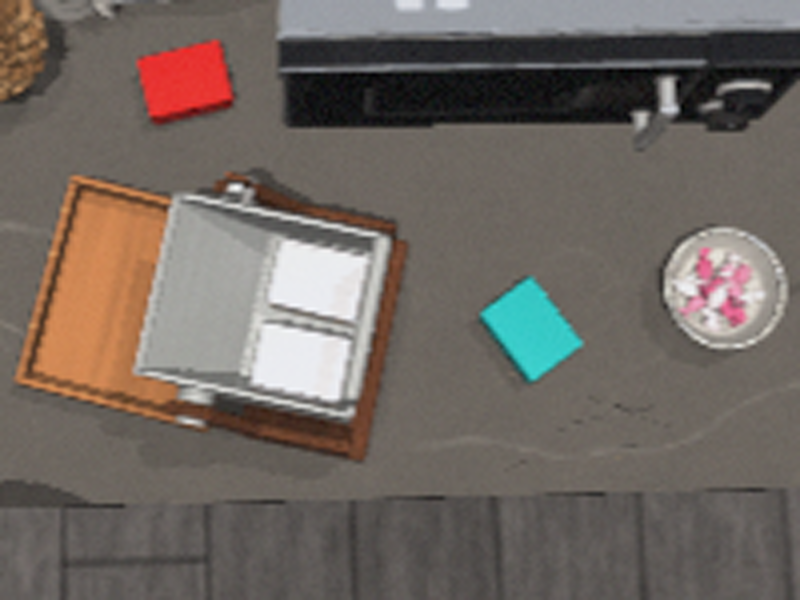

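The scene view shows the steel bin at about (345,250) with its handle arch at (360,222), and the wooden tray at (322,305). The mug is at (267,408), the bowl at (377,211) and the teapot at (383,187). In the top crop, two white tins with kraft bands lie in the bin at top (319,261) and (318,280).

What could be mistaken for the targets:
- **Tins:** red block at top (286,211) and turquoise block at top (373,272). Both are look-alikes to leave alone.
- **Bar handle:** only one candidate, at scene (357,222) and top (332,268). The microwave handle at top (405,215) is not it.

Next I fit the stand pose and check it in a close crop.

Run:
```python
from h import *
from scipy.optimize import least_squares
from scipy.spatial.transform import Rotation as Rot
np.set_printoptions(precision=1,suppress=True)
def W(s,p): 
    c,k=np.cos(s[2]),np.sin(s[2]); return np.array([s[0]+c*p[0]-k*p[1],s[1]+k*p[0]+c*p[1],p[2]])
obs=[("scene",(0,0,150),(334.2,267.3)),("scene",(0,-130,250),(357.2,222.4)),("top",(0,-130,250),(332.1,268.5)),("scene",(0,0,0),(336.4,291.8)),("top",(0,0,0),(295.1,266.6))]
f=lambda s:np.concatenate([proj(n,W(s,p))-uv for n,p,uv in obs])
r=least_squares(f,[469,-20,-.19],loss="soft_l1"); s=r.x; print("stand",s[:2],"yaw deg",np.degrees(s[2])); print(f(s))
# direction cues from the top picture: tray front corners, z=48
a,b=at_z("top",(258.75,234.25),48),at_z("top",(244.25,285.75),48); d=a-b
print("tray front edge",a,b,np.linalg.norm(d),"yaw",np.degrees(np.arctan2(d[1],d[0])))
print("handle tri z=250: scene",at_z("scene",(357.2,222.4),250),"top",at_z("top",(332.1,268.5),250),"model",W(s,(0,-130,250)))
R=Rot.from_rotvec(ctrl.get_obs()["orientation"]).as_matrix(); print("tool y az",np.degrees(np.arctan2(R[1,1],R[0,1])),R[:,2])
for n,(x0,y0,x1,y1),k in(("scene",(270,190,420,340),4),("top",(240,220,400,320),5)):
    im=cv2.resize(cv2.imread(f"pics/{n}0.png")[y0:y1,x0:x1],None,fx=k,fy=k,interpolation=cv2.INTER_CUBIC)
    q=lambda p:tuple(int(v) for v in (proj(n,W(s,p))-(x0,y0)+.5)*k)
    cv2.line(im,q((-52,-130,250)),q((52,-130,250)),(0,0,255),1)
    cv2.line(im,q((-105,0,150)),q((105,0,150)),(255,0,0),1)
    cv2.line(im,q((-105,-155,0)),q((105,-155,0)),(0,255,0),1)
    cv2.imwrite(f"pics/{n}_ov.png",im)
```

```text
stand [475.  -20.6] yaw deg -13.411403359963092
[ 0.2 -1.9  1.   0.3 -0.5 -1.2 -2.4  2.1  1.1  1.2]
tray front edge [598.4 113.9  48. ] [408.5 168.2  48. ] 197.51598294995077 yaw -15.933362571954644
handle tri z=250: scene [ 448.4 -147.2  250. ] top [ 440.8 -148.5  250. ] model [ 444.9 -147.1  250. ]
tool y az 70.93046549343998 [-0.  0. -1.]
```

View pics/scene_ov.png

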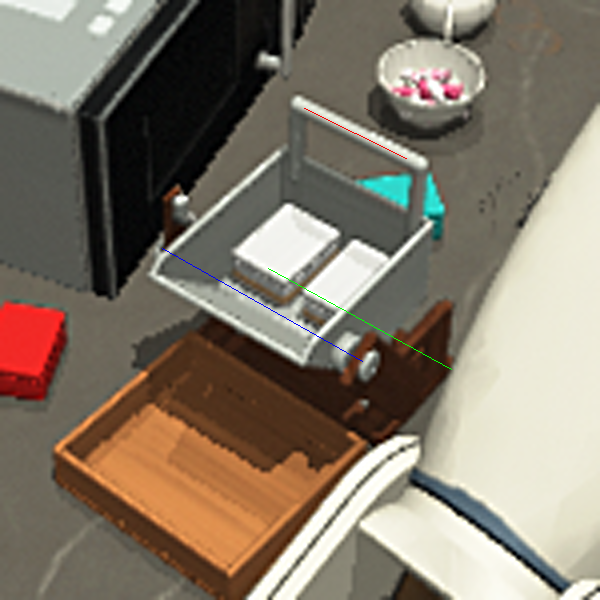

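View pics/top_ov.png

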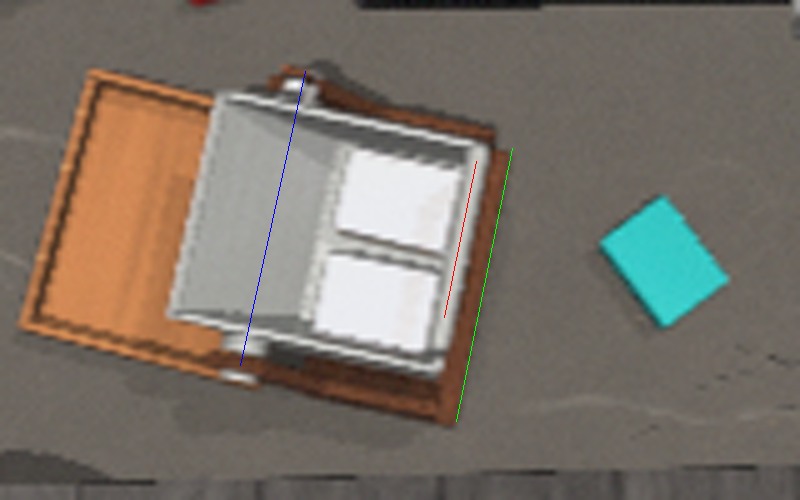

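The scene crop shows one bar handle, from about (344,216) to (376,231) full-frame. The model bar, hinge and base-board lines land on the picture to within about 1 px. So the stand is at (475,-21) with yaw -13.4°, and the handle at (445,-148,250). I'll approach at height first.

Call:
{"method": "apply_moves", "body": {
  "targets": [
    {"tx":0.022,"ty":-0.04,"tz":0.016,"spin":0.7},
    {"tx":0.044,"ty":-0.08,"tz":0.032,"spin":1.4},
    {"tx":0.066,"ty":-0.12,"tz":0.048,"spin":2.1},
    {"tx":0.088,"ty":-0.16,"tz":0.064,"spin":2.8},
    {"tx":0.11,"ty":-0.2,"tz":0.08,"spin":3.5},
    {"tx":0.132,"ty":-0.24,"tz":0.096,"spin":4.2},
    {"tx":0.154,"ty":-0.28,"tz":0.112,"spin":4.9},
    {"tx":0.176,"ty":-0.32,"tz":0.128,"spin":5.6}
  ],
  "gripper": -1
}}

```text
t: 1.8
ee_pos: [380.6, 269.0, 351.6]
orientation: [0.367, 3.119, 0.001]
ft_force: [0.9, 0.1, -0.1]
width: 87.5
grasp_force: 0.0
```

Call:
{"method": "apply_moves", "body": {
  "targets": [
    {"tx":0.009,"ty":-0.049,"tz":0,"spin":0},
    {"tx":0.018,"ty":-0.098,"tz":0,"spin":0},
    {"tx":0.027,"ty":-0.147,"tz":0,"spin":0},
    {"tx":0.036,"ty":-0.196,"tz":0,"spin":0},
    {"tx":0.045,"ty":-0.245,"tz":0,"spin":0},
    {"tx":0.054,"ty":-0.294,"tz":0,"spin":0},
    {"tx":0.06,"ty":-0.343,"tz":0,"spin":0},
    {"tx":0.064,"ty":-0.388,"tz":0,"spin":0}
  ]
}}

```text
t: 2.6
ee_pos: [444.1, -119.6, 351.0]
orientation: [0.369, 3.119, -0.0]
ft_force: [1.0, 0.5, -0.4]
width: 87.9
grasp_force: 0.0
```

Call:
{"method": "apply_moves", "body": {
  "targets": [
    {"tx":0.001,"ty":-0.015,"tz":-0.01,"spin":0},
    {"tx":0.001,"ty":-0.031,"tz":-0.03,"spin":0},
    {"tx":0.001,"ty":-0.031,"tz":-0.05,"spin":0},
    {"tx":0.001,"ty":-0.031,"tz":-0.065,"spin":0},
    {"tx":0.001,"ty":-0.031,"tz":-0.075,"spin":0},
    {"tx":0.001,"ty":-0.031,"tz":-0.08,"spin":0},
    {"tx":0.001,"ty":-0.031,"tz":-0.08,"spin":0},
    {"tx":0.001,"ty":-0.031,"tz":-0.08,"spin":0}
  ]
}}

```text
t: 3.4
ee_pos: [445.6, -148.3, 271.3]
orientation: [0.368, 3.119, -0.0]
ft_force: [0.8, 0.2, -1.1]
width: 87.8
grasp_force: 0.0
```

Run:
```python
from h import *
np.set_printoptions(precision=1,suppress=True)
im=ctrl.get_image("scene"); o=ctrl.get_obs(); print(o["t"],o["ee_pos"],o["ft_force"],proj("scene",o["ee_pos"]))
print([(x["uv"],x["score"]) for x in ctrl.pinpoint("bin_handle","scene")])
cv2.imwrite("pics/scene1.png",cv2.resize(im[170:320,290:440,::-1],None,fx=4,fy=4,interpolation=cv2.INTER_CUBIC))
```

```text
3.45 [ 445.6 -148.3  271.4] [-0.1  0.1  0.2] [358.4 217.6]
[([358.3, 224.7], 0.95), ([357.9, 265.9], 0.65)]
```

View pics/scene1.png

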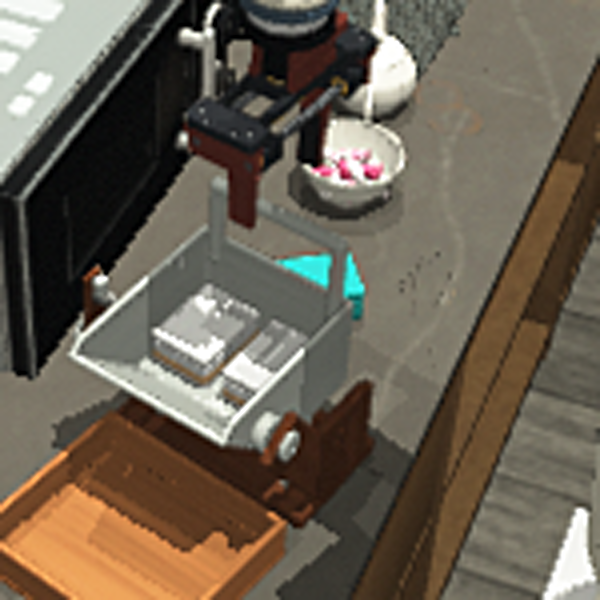

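The crop shows the open fingers at about (350,224) and (368,210) full-frame, straddling the bar, whose middle is near (359,224). I'll descend and close.

Call:
{"method": "apply_moves", "body": {
  "targets": [
    {"tx":0,"ty":0,"tz":-0.01,"spin":0},
    {"tx":0,"ty":0,"tz":-0.02,"spin":0},
    {"tx":0,"ty":0,"tz":-0.028,"spin":0},
    {"tx":0,"ty":0,"tz":-0.034,"spin":0},
    {"tx":0,"ty":0,"tz":-0.038,"spin":0},
    {"tx":0,"ty":0,"tz":-0.04,"spin":0},
    {"tx":0,"ty":0,"tz":-0.04,"spin":0},
    {"tx":0,"ty":0,"tz":-0.04,"spin":0}
  ]
}}

```text
t: 4.3
ee_pos: [445.3, -148.4, 230.9]
orientation: [0.368, 3.12, -0.0]
ft_force: [0.9, 0.4, -0.6]
width: 88.0
grasp_force: 0.0
```

Call:
{"method": "apply_moves", "body": {
  "targets": [
    {"tx":0,"ty":0,"tz":0,"spin":0},
    {"tx":0,"ty":0,"tz":0,"spin":0},
    {"tx":0,"ty":0,"tz":0,"spin":0},
    {"tx":0,"ty":0,"tz":0,"spin":0},
    {"tx":0,"ty":0,"tz":0,"spin":0},
    {"tx":0,"ty":0,"tz":0,"spin":0},
    {"tx":0,"ty":0,"tz":0,"spin":0},
    {"tx":0,"ty":0,"tz":0,"spin":0}
  ],
  "gripper": 1
}}

```text
t: 5.1
ee_pos: [445.2, -148.3, 230.7]
orientation: [-0.368, -3.12, -0.0]
ft_force: [0.5, -0.8, -0.1]
width: 27.3
grasp_force: 0.0
```

Call:
{"method": "apply_moves", "body": {
  "targets": [
    {"tx":0,"ty":0,"tz":0,"spin":0},
    {"tx":0,"ty":0,"tz":0,"spin":0},
    {"tx":0,"ty":0,"tz":0,"spin":0},
    {"tx":0,"ty":0,"tz":0,"spin":0},
    {"tx":0,"ty":0,"tz":0,"spin":0},
    {"tx":0,"ty":0,"tz":0,"spin":0},
    {"tx":0,"ty":0,"tz":0,"spin":0},
    {"tx":0,"ty":0,"tz":0,"spin":0}
  ]
}}

```text
t: 5.9
ee_pos: [445.6, -146.3, 230.6]
orientation: [0.369, 3.119, 0.006]
ft_force: [3.7, 10.8, 0.9]
width: 13.4
grasp_force: 30.0
```

Run:
```python
import numpy as np
# handle shift (mm) from angle 0 in world axes: stand y dir = (sin13.4, cos13.4)
yw=np.radians(13.4); r=164.0; a0=np.arctan2(-130,100)
for th in np.arange(0,1.7501,0.05):
    dy=r*np.sin(a0+th)+130; dz=r*np.cos(a0+th)-100
    print(round(th,2), *np.round([dy*np.sin(yw),dy*np.cos(yw),dz],1))
```

```text
0.0 0.0 0.0 -0.0
0.05 1.2 5.0 6.4
0.1 2.5 10.4 12.5
0.15 3.8 16.0 18.3
0.2 5.2 21.9 23.8
0.25 6.7 28.0 29.0
0.3 8.2 34.4 33.9
0.35 9.8 41.0 38.5
0.4 11.4 47.9 42.7
0.45 13.1 54.9 46.6
0.5 14.8 62.1 50.1
0.55 16.6 69.5 53.2
0.6 18.3 77.0 55.9
0.65 20.2 84.7 58.3
0.7 22.0 92.4 60.2
0.75 23.9 100.2 61.8
0.8 25.8 108.1 62.9
0.85 27.7 116.1 63.7
0.9 29.6 124.1 64.0
0.95 31.5 132.0 63.9
1.0 33.4 140.0 63.4
1.05 35.2 147.9 62.5
1.1 37.1 155.8 61.2
1.15 39.0 163.6 59.5
1.2 40.8 171.3 57.4
1.25 42.6 178.9 54.9
1.3 44.4 186.4 52.0
1.35 46.1 193.7 48.7
1.4 47.8 200.8 45.1
1.45 49.5 207.8 41.1
1.5 51.1 214.5 36.7
1.55 52.7 221.1 32.0
1.6 54.2 227.4 27.0
1.65 55.6 233.4 21.7
1.7 57.0 239.2 16.0
1.75 58.3 244.7 10.1
```

The bar is held (13.4 mm, 30 N), sitting 2 mm to +y of my command, so I add that offset to the arc. I'll start tipping slowly through the catch.

Call:
{"method": "apply_moves", "body": {
  "targets": [
    {"tx":0.001,"ty":0.004,"tz":0.003,"spin":0},
    {"tx":0.002,"ty":0.007,"tz":0.006,"spin":0},
    {"tx":0.003,"ty":0.0125,"tz":0.0125,"spin":0},
    {"tx":0.0045,"ty":0.018,"tz":0.018,"spin":0},
    {"tx":0.0055,"ty":0.024,"tz":0.024,"spin":0},
    {"tx":0.007,"ty":0.03,"tz":0.029,"spin":0},
    {"tx":0.0085,"ty":0.0365,"tz":0.034,"spin":0},
    {"tx":0.0085,"ty":0.0365,"tz":0.034,"spin":0}
  ]
}}

```text
t: 6.7
ee_pos: [453.7, -112.5, 265.8]
orientation: [0.367, 3.12, -0.004]
ft_force: [-2.5, -5.2, 4.4]
width: 13.3
grasp_force: 30.0
```

Call:
{"method": "apply_moves", "body": {
  "targets": [
    {"tx":0.0015,"ty":0.0065,"tz":0.0045,"spin":0},
    {"tx":0.003,"ty":0.0135,"tz":0.009,"spin":0},
    {"tx":0.005,"ty":0.0205,"tz":0.0125,"spin":0},
    {"tx":0.0065,"ty":0.0275,"tz":0.016,"spin":0},
    {"tx":0.0085,"ty":0.035,"tz":0.0195,"spin":0},
    {"tx":0.012,"ty":0.0505,"tz":0.0245,"spin":0},
    {"tx":0.0155,"ty":0.066,"tz":0.028,"spin":0},
    {"tx":0.0195,"ty":0.0815,"tz":0.03,"spin":0}
  ]
}}

```text
t: 7.5
ee_pos: [473.9, -31.1, 296.3]
orientation: [0.368, 3.117, -0.004]
ft_force: [-1.2, -4.4, 4.3]
width: 13.2
grasp_force: 30.0
```

Call:
{"method": "apply_moves", "body": {
  "targets": [
    {"tx":0.004,"ty":0.016,"tz":0.001,"spin":0},
    {"tx":0.0075,"ty":0.032,"tz":-0.0005,"spin":0},
    {"tx":0.0115,"ty":0.0475,"tz":-0.0035,"spin":0},
    {"tx":0.015,"ty":0.063,"tz":-0.008,"spin":0},
    {"tx":0.0165,"ty":0.0705,"tz":-0.011,"spin":0},
    {"tx":0.0185,"ty":0.0775,"tz":-0.014,"spin":0},
    {"tx":0.02,"ty":0.0845,"tz":-0.018,"spin":0},
    {"tx":0.022,"ty":0.0915,"tz":-0.022,"spin":0}
  ]
}}

```text
t: 8.3
ee_pos: [495.5, 62.1, 273.3]
orientation: [0.369, 3.119, 0.002]
ft_force: [1.2, 0.5, 5.3]
width: 13.2
grasp_force: 30.0
```

Call:
{"method": "apply_moves", "body": {
  "targets": [
    {"tx":0.0015,"ty":0.0065,"tz":-0.0045,"spin":0},
    {"tx":0.003,"ty":0.0135,"tz":-0.009,"spin":0},
    {"tx":0.0045,"ty":0.0195,"tz":-0.014,"spin":0},
    {"tx":0.006,"ty":0.0255,"tz":-0.0195,"spin":0},
    {"tx":0.0075,"ty":0.0315,"tz":-0.025,"spin":0},
    {"tx":0.009,"ty":0.037,"tz":-0.031,"spin":0},
    {"tx":0.009,"ty":0.038,"tz":-0.033,"spin":0},
    {"tx":0.009,"ty":0.038,"tz":-0.033,"spin":0}
  ]
}}

```text
t: 9.1
ee_pos: [504.0, 98.6, 240.3]
orientation: [-0.367, -3.12, 0.003]
ft_force: [-1.6, -5.6, 12.8]
width: 13.2
grasp_force: 30.0
```

Call:
{"method": "apply_moves", "body": {
  "targets": [
    {"tx":0,"ty":0,"tz":0,"spin":0},
    {"tx":0,"ty":0,"tz":0,"spin":0},
    {"tx":0,"ty":0,"tz":0,"spin":0},
    {"tx":0,"ty":0,"tz":0,"spin":0},
    {"tx":0,"ty":0,"tz":0,"spin":0},
    {"tx":0,"ty":0,"tz":0,"spin":0},
    {"tx":0,"ty":0,"tz":0,"spin":0},
    {"tx":0,"ty":0,"tz":0,"spin":0}
  ]
}}

```text
t: 9.9
ee_pos: [504.0, 98.6, 240.3]
orientation: [-0.368, -3.12, 0.002]
ft_force: [-0.9, -5.6, 12.0]
width: 13.4
grasp_force: 30.0
```

Run:
```python
from h import *
np.set_printoptions(precision=1,suppress=True)
a=ctrl.get_image("scene");b=ctrl.get_image("top"); o=ctrl.get_obs(); print(o["t"],o["ee_pos"],o["ft_force"])
for n in("scene","top"): print([(np.round(x["uv"]),round(x["score"],2)) for x in ctrl.pinpoint("tin_1",n)])
f=lambda im:cv2.resize(im[:,:,::-1],(400,400),interpolation=cv2.INTER_CUBIC)
cv2.imwrite("pics/tip.png",np.hstack([f(a[210:360,260:410]),f(b[200:320,220:340])]))
```

```text
10.0 [504.   98.5 240.3] [-0.9 -5.6 12.5]
[(array([318., 320.]), 0.97), (array([273., 282.]), 0.97), (array([300., 307.]), 0.91), (array([366., 246.]), 0.88)]
[(array([373., 268.]), 0.83), (array([259., 248.]), 0.57)]
```

View pics/tip.png

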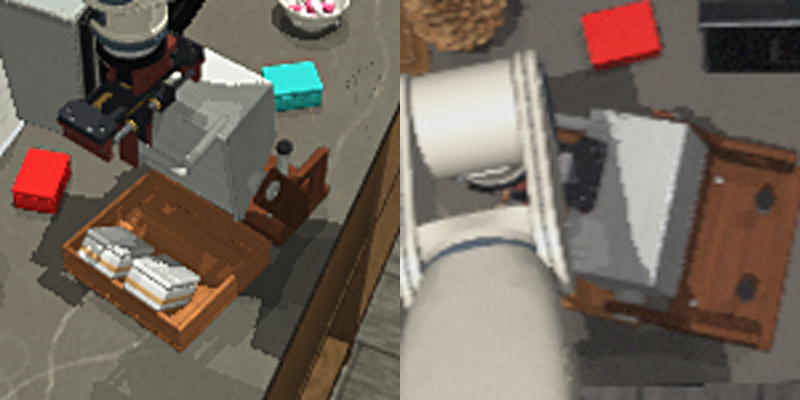

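The picture shows both tins lying in the tray, at scene (300,307) and (320,318), and the bin against its full-tip stop. I'll ease it back while holding the bar.

Call:
{"method": "apply_moves", "body": {
  "targets": [
    {"tx":-0.0015,"ty":-0.0065,"tz":0.008,"spin":0},
    {"tx":-0.0025,"ty":-0.0125,"tz":0.0135,"spin":0},
    {"tx":-0.004,"ty":-0.0185,"tz":0.019,"spin":0},
    {"tx":-0.0055,"ty":-0.0245,"tz":0.024,"spin":0},
    {"tx":-0.007,"ty":-0.031,"tz":0.0285,"spin":0},
    {"tx":-0.009,"ty":-0.038,"tz":0.033,"spin":0},
    {"tx":-0.0105,"ty":-0.045,"tz":0.037,"spin":0},
    {"tx":-0.014,"ty":-0.0595,"tz":0.044,"spin":0}
  ]
}}

```text
t: 10.9
ee_pos: [489.9, 39.8, 284.2]
orientation: [-0.367, -3.12, -0.001]
ft_force: [1.6, 2.5, 1.3]
width: 12.8
grasp_force: 30.0
```

Call:
{"method": "apply_moves", "body": {
  "targets": [
    {"tx":-0.0035,"ty":-0.015,"tz":0.0055,"spin":0},
    {"tx":-0.0075,"ty":-0.0305,"tz":0.009,"spin":0},
    {"tx":-0.011,"ty":-0.0465,"tz":0.0115,"spin":0},
    {"tx":-0.015,"ty":-0.0625,"tz":0.012,"spin":0},
    {"tx":-0.0165,"ty":-0.0705,"tz":0.0115,"spin":0},
    {"tx":-0.0185,"ty":-0.0785,"tz":0.011,"spin":0},
    {"tx":-0.0205,"ty":-0.086,"tz":0.01,"spin":0},
    {"tx":-0.0225,"ty":-0.094,"tz":0.008,"spin":0}
  ]
}}

```text
t: 11.7
ee_pos: [467.0, -54.8, 291.4]
orientation: [-0.368, -3.119, 0.0]
ft_force: [-1.8, 1.1, 1.0]
width: 13.6
grasp_force: 30.0
```

Call:
{"method": "apply_moves", "body": {
  "targets": [
    {"tx":-0.002,"ty":-0.0075,"tz":-0.002,"spin":0},
    {"tx":-0.0035,"ty":-0.0155,"tz":-0.0045,"spin":0},
    {"tx":-0.0055,"ty":-0.023,"tz":-0.007,"spin":0},
    {"tx":-0.007,"ty":-0.0305,"tz":-0.01,"spin":0},
    {"tx":-0.009,"ty":-0.0375,"tz":-0.0135,"spin":0},
    {"tx":-0.0105,"ty":-0.0445,"tz":-0.0175,"spin":0},
    {"tx":-0.012,"ty":-0.0515,"tz":-0.0215,"spin":0},
    {"tx":-0.014,"ty":-0.058,"tz":-0.0265,"spin":0}
  ]
}}

```text
t: 12.5
ee_pos: [453.7, -112.6, 265.1]
orientation: [0.368, 3.119, 0.001]
ft_force: [-1.8, 1.9, 1.1]
width: 13.1
grasp_force: 30.0
```

Call:
{"method": "apply_moves", "body": {
  "targets": [
    {"tx":-0.0015,"ty":-0.0065,"tz":-0.005,"spin":0},
    {"tx":-0.003,"ty":-0.0125,"tz":-0.01,"spin":0},
    {"tx":-0.0045,"ty":-0.0185,"tz":-0.0155,"spin":0},
    {"tx":-0.0055,"ty":-0.024,"tz":-0.0215,"spin":0},
    {"tx":-0.007,"ty":-0.0295,"tz":-0.0275,"spin":0},
    {"tx":-0.008,"ty":-0.0345,"tz":-0.034,"spin":0},
    {"tx":-0.0085,"ty":-0.0355,"tz":-0.0355,"spin":0},
    {"tx":-0.0085,"ty":-0.0355,"tz":-0.0355,"spin":0}
  ]
}}

```text
t: 13.3
ee_pos: [446.4, -146.5, 230.8]
orientation: [0.37, 3.117, 0.005]
ft_force: [-2.1, 13.1, 12.5]
width: 13.4
grasp_force: 30.0
```

The bar is back at its starting point (-146.5, 230.8) and pressing on the stop. I'll open and back off upward.

Call:
{"method": "apply_moves", "body": {
  "targets": [
    {"tx":0,"ty":0,"tz":0,"spin":0},
    {"tx":0,"ty":0,"tz":0,"spin":0},
    {"tx":0,"ty":0,"tz":0,"spin":0},
    {"tx":0,"ty":0,"tz":0,"spin":0},
    {"tx":0,"ty":0,"tz":0,"spin":0},
    {"tx":0,"ty":0,"tz":0,"spin":0},
    {"tx":0,"ty":0,"tz":0,"spin":0},
    {"tx":0,"ty":0,"tz":0,"spin":0}
  ],
  "gripper": -1
}}

```text
t: 14.1
ee_pos: [445.2, -147.9, 229.7]
orientation: [0.368, 3.12, -0.0]
ft_force: [-0.2, -0.5, 0.3]
width: 73.8
grasp_force: 0.0
```

Call:
{"method": "apply_moves", "body": {
  "targets": [
    {"tx":0,"ty":0,"tz":0.005,"spin":0},
    {"tx":0,"ty":0,"tz":0.015,"spin":0},
    {"tx":0,"ty":0,"tz":0.03,"spin":0},
    {"tx":0,"ty":0,"tz":0.05,"spin":0},
    {"tx":0,"ty":0,"tz":0.08,"spin":0},
    {"tx":0,"ty":0,"tz":0.11,"spin":0},
    {"tx":0,"ty":0,"tz":0.14,"spin":0},
    {"tx":0,"ty":0,"tz":0.15,"spin":0}
  ]
}}

```text
t: 14.9
ee_pos: [446.4, -148.2, 383.6]
orientation: [0.368, 3.114, -0.002]
ft_force: [0.4, -0.6, -0.2]
width: 87.6
grasp_force: 0.0
```

Run:
```python
from h import *
a=ctrl.get_image("scene");b=ctrl.get_image("top"); o=ctrl.get_obs(); print(o["t"],o["ee_pos"],o["ft_force"],o["width"])
for t in ("bin_handle","bin_mouth","tin_1","mug","sweet_bowl","teapot"): print(t,[(np.round(x["uv"],1).tolist(),round(x["score"],2)) for x in ctrl.pinpoint(t,"scene")])
f=lambda im:cv2.resize(im[:,:,::-1],(400,400),interpolation=cv2.INTER_CUBIC)
cv2.imwrite("pics/end.png",np.hstack([f(a[190:340,270:420]),f(b[210:330,230:350])]))
```

```text
15.0 [ 445.78368934 -148.01690062  381.28582136] [-0.45075016  0.2349611  -0.90806704] 87.88528193627894
bin_handle [([360.9, 223.8], 0.83)]
bin_mouth [([341.8, 250.9], 0.78)]
tin_1 [([298.4, 311.7], 0.92), ([276.1, 281.7], 0.92), ([319.6, 319.1], 0.76), ([364.0, 245.8], 0.69)]
mug [([262.3, 414.1], 0.73)]
sweet_bowl [([373.2, 218.4], 0.87)]
teapot [([381.3, 192.4], 0.68)]
```

View pics/end.png

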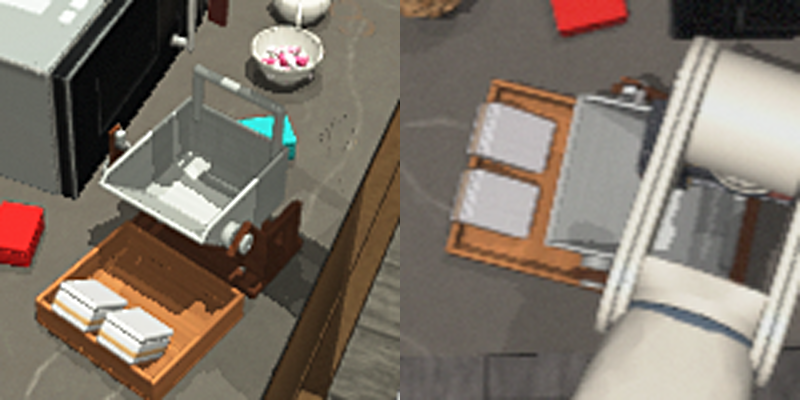

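The end picture shows the bin empty and upright: the lip corner at scene (308,259) and handle end at (344,216) match the start. The tins are at (299,305) and (320,316) in the tray. I'll take one zoom to check that they are inside the walls.

Run:
```python
from h import *
a=ctrl.get_image("scene");b=ctrl.get_image("top")
a0=cv2.imread("pics/scene0.png")[:,:,::-1]
for nm,s in(("bin",np.s_[212:262,305:365]),): print(nm,cv2.phaseCorrelate(a0[s].mean(2).astype(np.float32),a[s].mean(2).astype(np.float32)))
f=lambda im:cv2.resize(im[:,:,::-1],(400,400),interpolation=cv2.INTER_CUBIC)
cv2.imwrite("pics/zoom.png",np.hstack([f(a[270:345,280:355]),f(b[230:290,240:300])]))
```

```text
bin ((-0.18990336544290187, 0.17350168110539244), 0.44022731606165566)
```

View pics/zoom.png

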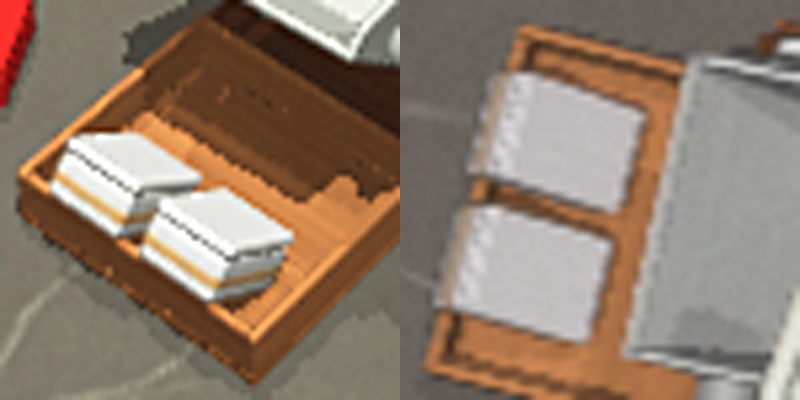

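The zoom shows both tins at rest in the tray, their front edges propped on its front wall at scene (298,306) and (320,316). Their bodies lie inside the footprint, and they haven't visibly moved since the pour. Bin shift against the start picture is 0.2 px, so it is home. Since the tins must not be handled, I'm handing in.

```bash
python3 -c "
from workcell import ctrl
print(ctrl.close_job())"
```

```text
the job is handed in; nothing more can be done
None
```

I tipped the bin fully, both tins slid into the tray, and I eased the bin back home without a slam; both tins ended tilted, front edges propped on the tray's front wall, and I left them since they must not be handled.

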